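# Press a bearing cover home with the seating tool

### The job

One of the two grey bearing housings has its orange snap-in cover still standing proud. Take the seating tool from its black rubber pad by the handle, press that cover squarely down with the tool's white foot until it clicks fully home like the other one, without cocking the cover or touching it with the gripper, then stand the tool back upright on the pad and let go. Do not knock the oil bottle over.

Things in the scene. Friction and masses are not known exactly. Their poses are not given: they have to be found in the camera images.
- housing_open: the bearing housing that still has work to do; it is bolted down and does not move. Grey, lying on its back: square flange 110 x 110 x 14 mm with a round boss of 100 mm diameter on it, whose top rim is 50 mm above the bench; in the boss an open-topped bore of 78 mm diameter, holding the orange cover. Origin: centre of the underside, on the bench; z up, on the axis of the bore. It may stand at any of three places side by side, with some yaw.
- housing_done: a second, identical bearing housing, bolted down, with an identical cover that is already home (its face 4 mm below the boss's rim): it shows how the finished work looks. Origin: centre of the underside, on the bench.
- cover (a joint): travel of the proud orange cover into housing_open, m: 0 = proud, face 6 mm above the boss's rim (56 mm above the bench); 0.010 = home on its stop, face 4 mm below the rim (46 mm above the bench). Pressing takes 1 to 2 N at first, about 10 N near 0.0035, then eases; past about 0.008 it snaps home by itself; let go before that, it springs back to 0.
- cover_face (a point): centre of the proud cover's flat upper face, which moves down with it; the cover is an orange disc of 74 mm diameter. z is the cover's own axis, upright when it is not cocked. Pressed off its centre it cocks; more than 9 mm off centre the tool's foot catches on the rim before the cover is home.
- seating_tool: the seating tool, loose, 0.3 kg, 98 mm tall, standing upright on the pad. From below: round white foot 60 mm in diameter and 16 mm high, a 28 mm neck, a black collar 48 mm in diameter from 42 to 48 mm above the underside, then a round blue grip 30 mm in diameter from 48 to 98 mm above the underside. Gripped just above the collar, the fingertips can bear down on the collar. Origin: centre of the foot's underside; z up along the tool.
- pad: black round rubber pad on which the tool stands, 100 mm in diameter, 4 mm thick, fixed to the bench. Origin: centre of its underside, on the bench.
- oil_bottle: yellow oil bottle with a red spout, 48 mm in diameter, 145 mm tall, standing loose behind the work. Origin: centre of its underside; z up.
Mind the look-alikes: they are no part of the job. What is meant by the pad is not blue or purple, and is the smaller of those in its own colour.

How it is judged:
On the way, in this order (a step that is already met when the one before it is completed fails the run):
1. the seating tool is lifted off its pad (z of seating_tool in the frame of pad above 0.03 m), for 0.1 s.
2. the gripper presses the cover down with the tool (value of joint cover above 0.003 m and contact force between seating_tool and cover above 1 N and contact force between the fingers and seating_tool above 1 N).
At the end, for the whole second after the job is handed in: the cover is home (pressed in by more than 8.5 mm of its 10 mm) and level within 0.03 rad; the seating tool stands upright (within 0.1 rad) and at rest on the pad, its centre within 35 mm of the pad's centre; the oil bottle still stands (within 0.3 rad) (value of joint cover above 0.0085 m and angle between cover_face's own z axis and vertical below 0.03 rad and horizontal distance between seating_tool and pad below 0.035 m and z of seating_tool in the frame of pad below 0.008 m and angle between seating_tool's own z axis and vertical below 0.1 rad and linear speed of seating_tool below 0.02 m/s and angle between oil_bottle's own z axis and vertical below 0.3 rad); the robot touches nothing.
It fails at once if the cover is cocked by more than 0.06 rad (angle between cover_face's own z axis and vertical above 0.06 rad).
It fails at once if the gripper or the arm touches the cover itself (more than 1 N) (contact force between any of the fingers, the arm and cover above 1 N).
It fails at once if the oil bottle is knocked over (tilted more than 0.5 rad) (angle between oil_bottle's own z axis and vertical above 0.5 rad).
It also fails if it takes over 56 s, if anything falls off the work surface, if the arm or the gripper's body presses on something with over 40 N, if the wrist force passes 120 N, or if a joint passes its speed limit or range.

### The arm

A 7-joint arm with a two-finger parallel gripper is mounted at the origin on the work surface; the furniture and walls round the work are solid. World frame = base frame: x ahead of the robot, y to its left, z up, the work surface at z = 0. Lengths are in m, angles in rad, forces in N, time in s.
With the tool pointing down it reaches from about 0.425 to 0.825 m from the base axis. Payload 3.6 kg.
Tool frame: the origin (TCP) lies at the very end of the fingers, on their centre line; the grasp point (between the pads) lies 19 mm behind it; z points along the fingers, y is the line along which they close (so a half turn about z gives the same grasp; the last joint's range is limited). The gripper opens to 85 mm and grips with 20 to 120 N. Pads are 22 mm wide; open, the fingers measure 114 mm over their backs; the gripper's body (76 mm by 85 mm) begins 54 mm behind the grasp point. The pads swing forward as they close: fully open they stand 13 mm farther back than shut.
Start: joints at [1.254, 0.615, -0.013, 1.423, 0.008, 1.103, -0.04], TCP at [0.186, -0.623, 0.211] pointing down, gripper open.
Joint ranges: [-3.12, 3.12], [-0.3, 2.06], [-1.34, 1.32], [0.26, 2.42], [-1.36, 4.5], [0.01, 1.98], [-2.84, 2.84]. Speed limits (rad/s): [2.79, 2.79, 3.14, 3.14, 3.14, 3.14, 3.14].

### API

Orientations are given as a unit quaternion [w, x, y, z].
In Python, from rig import get_state, capture, close_job gives the robot as it stands.
- The arm moves only by the tool servo_tool, never from a script. Its argument "commands" is text: rows parted by semicolons, each of 7 numbers parted by spaces: the shift along the tool's x, y, z in units of 0.6 m (1.0 is 0.6 m), then the turn, a rotation vector about the tool's x, y, z in units of 60 degrees (1.0 is 60 degrees), then the gripper command: -1 is fully open, 1 is shut, values between are in proportion. In form: tx ty tz ax ay az fingers; .... A call has 1 to 8 rows; each row is the pose to reach, as a shift and turn from the pose commanded when the call began, along the tool's axes at that moment; what a row does not reach only later rows make up. A row lasts 1/12 s, in which the tool goes at most 41.7 mm and 7.16 degrees, less where a joint would pass 70% of its speed; a pose out of reach is approached as far as the arm can. A call with a number of a shift or a turn outside -1 to 1 is refused whole. A call with a gripper value outside its range is refused whole. The fingers move at their own pace and stop on an object; the grip force is fixed at half the most. Time passes only in rows, so rows that repeat a pose let the fingers close. It gives the time, the measured TCP pose, the force, the opening and the grip force at its end, in the units of the state.
- get_state(): the state, without advancing time (a new reading comes with each control period).
- capture(name): name is "scene" or "top" or "wrist"; returns a dict with "img" (480x640x3 uint8, red, green, blue), "fx", "fy", "cx", "cy" (pixels), "dist" ([k1, k2, p1, p2, k3] as OpenCV has them; the pictures are not rectified), "R" (3x3) and "t" (3): a world point X has camera coordinates R X + t. Camera axes: x right, y down, z forward; pixel columns grow to the right and rows downward; lengths in m; the calibration is good to about 2 mm. A picture is of the moment at which its call begins. There is no depth.
- close_job(): hands the job in; it is judged then, once.
The state is a dict: "time": time; "joint_pos": joint angles; "joint_vel": joint speeds; "tau": joint torques, N m; "eef_pos": TCP position; "orientation": TCP orientation; "ft_force": force on the tool from outside, world axes, zero at the start; "moment": the same for the moment, N m; "width": opening from 0.0 (shut) to 1.0 (fully open); "finger_force": force on a finger pad.
Only numpy, scipy, OpenCV 4.12 (cv2) and the standard library are available. Lean on these libraries where they do the work, as an engineer would, in place of code of your own. Each camera call takes 0.05 s, during which the arm holds its last target. There are 200 camera calls.

## Working session

There is one attempt and no reset: what is moved stays moved. The work goes in short steps, Python scripts to look and compute and a tool call to move; the robot and the scene stay as the last step left them, time stands still between calls to the robot, and variables do not carry over. Pictures are saved under pics/ and viewed, at most 10 in all, crops included, and the job is handed in when it is done.

Besides the shell and the picture viewer there is one more tool, called after "Call:" as name(argument=value, ...) on one line, values as JSON. servo_tool: Moves the arm, as the interface text tells. Shifts and turns lie within -1 to 1; 1 stands for 0.6 m of shift or 60 degrees of turn. Its arguments: {"type":"object","properties":{"commands":{"type":"string"}},"required":["commands"]}

```bash
mkdir -p pics
cat > h.py <<'E'
import numpy as np, cv2
from rig import get_state, capture, close_job
def ray(c,u,v):
    K=np.array([[c['fx'],0,c['cx']],[0,c['fy'],c['cy']],[0,0,1.]])
    p=cv2.undistortPoints(np.array([[[u,v]]],float),K,np.array(c['dist'],float))[0,0]
    R=np.array(c['R']);t=np.array(c['t'])
    return -R.T@t, R.T@np.array([p[0],p[1],1])
def onz(c,u,v,z):
    o,d=ray(c,u,v); return o+d*(z-o[2])/d[2]
def proj(c,X):
    K=np.array([[c['fx'],0,c['cx']],[0,c['fy'],c['cy']],[0,0,1.]])
    return cv2.projectPoints(np.array(X,float).reshape(-1,1,3),cv2.Rodrigues(np.array(c['R'],float))[0],np.array(c['t'],float),K,np.array(c['dist'],float))[0][:,0]
def save(c,n): cv2.imwrite('pics/'+n,cv2.cvtColor(c['img'],cv2.COLOR_RGB2BGR))
E
python3 - <<'E'
from h import *
import pickle
for n in('scene','top'):
    c=capture(n); save(c,n+'0.png'); pickle.dump(c,open(n+'0.pkl','wb')); o,d=ray(c,320,240); print(n,o,d/np.linalg.norm(d))
s=get_state(); print(s)
E
```

```text
scene [-0.45296796 -0.00228968  1.30767787] [ 0.60452705 -0.01725422 -0.79639773]
top [0.29372164 0.02167046 1.31835715] [ 0.19373908 -0.02442855 -0.9807489 ]
{'time': 0.1, 'joint_pos': array([ 1.25346256,  0.61582232, -0.01259889,  1.42473551,  0.00816038,
        1.10335688, -0.04041946]), 'joint_vel': array([-4.44239853e-04, -1.99495191e-03,  1.22824969e-03, -4.63933087e-03,
       -8.14498448e-04,  4.84944590e-04,  3.66810436e-05]), 'tau': array([ 1.44199075e-03, -4.70378137e+01,  2.60415059e-01, -1.71569037e+01,
        1.01142435e-02,  5.86043549e-03, -7.79770488e-06]), 'eef_pos': array([ 0.18616798, -0.62202184,  0.21015523]), 'orientation': array([-1.11611066e-03,  9.89440679e-01,  1.44933958e-01, -2.09468999e-04]), 'ft_force': array([-0.35186706,  0.63406343, -0.7640142 ]), 'moment': array([0.00691635, 0.00772507, 0.01794357]), 'finger_force': 0.0, 'width': 1.0012030950791186}
```

View pics/top0.png

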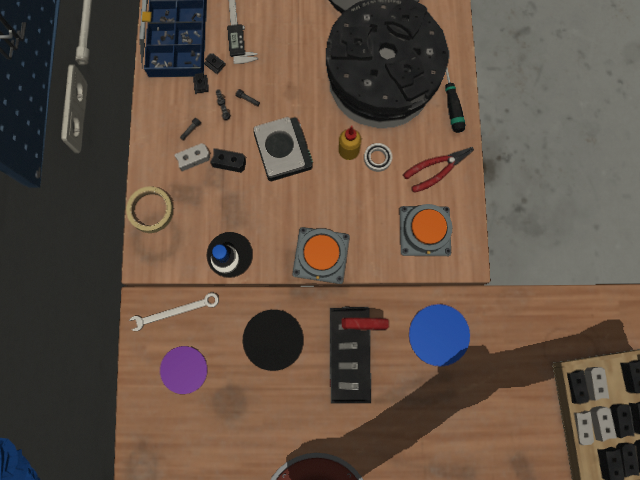

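View pics/scene0.png

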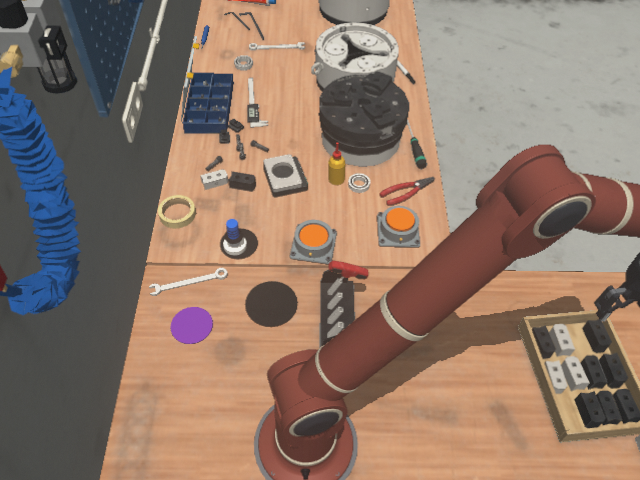

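Top view: the tool stands at (222,255) on the black pad at (230,254). The other black disc, at (273,340), is larger, and the purple (184,370) and blue (439,335) discs are excluded by colour, so the small black pad is the one. The housings are at (321,252) and (430,228), and the bottle is at (350,143). Next I'll take an enlarged crop to see which cover is proud and confirm the pad.

Run:
```python
from h import *
import pickle
t=pickle.load(open('top0.pkl','rb')); s=pickle.load(open('scene0.pkl','rb'))
a=cv2.resize(t['img'][190:300,190:470],(784,308),interpolation=cv2.INTER_CUBIC)
b=cv2.resize(s['img'][190:270,205:435],(784,273),interpolation=cv2.INTER_CUBIC)
cv2.imwrite('pics/crop.png',cv2.cvtColor(np.vstack([a,b]),cv2.COLOR_RGB2BGR))
def blobs(c,m,amin,box=None):
    n,l,st,ce=cv2.connectedComponentsWithStats(m.astype(np.uint8))
    for i in range(1,n):
        if st[i,4]>amin:
            cs=max(cv2.findContours((l==i).astype(np.uint8),0,1)[0],key=len)
            yield st[i],ce[i],cv2.fitEllipse(cs),cs
for nm,c in(('top',t),('scene',s)):
    hsv=cv2.cvtColor(c['img'],cv2.COLOR_RGB2HSV); H,S,V=cv2.split(hsv)
    for lab,m,amin in(('or',(H<14)&(S>200)&(V>150),400),('blk',(V<50),1000),('blue',(H>100)&(H<125)&(S>170)&(V>80),100),('yel',(H>18)&(H<30)&(S>180)&(V>80),100)):
        for st,ce,e,cs in blobs(c,m,amin):
            z={'or':.05,'blk':.004,'blue':.098,'yel':.06}[lab]
            pts=np.array([onz(c,*p[0],z)[:2] for p in cs]); 
            (x,y),r=cv2.minEnclosingCircle(pts.astype(np.float32)) 
            print(nm,lab,ce.round(1),st[4],np.round(e[0],1),np.round(e[1],1),'world',onz(c,*e[0],z)[:2].round(4),'r',round(r,4))
```

```text
top or [429.2 225.9] 891 [429.2 225.9] [32.  33.6] world [ 0.5737 -0.24  ] r 0.0363
top or [321.2 251.9] 915 [321.2 251.9] [33.  33.5] world [ 0.5192 -0.0123] r 0.036
top blk [ 62.6 235.4] 55318 [ 63.6 237.6] [149.1 510.1] world [0.5605 0.5505] r 0.5784
top blk [191.6  63.2] 1344 [187.8  52.2] [60.3 84.4] world [0.9999 0.2929] r 0.1235
top blk [385.2  58.5] 11353 [384.8  57.5] [121.4 126.7] world [ 0.9846 -0.1651] r 0.1743
top blk [231.5 252.2] 1127 [229.3 254.1] [43.7 44.6] world [0.5231 0.1842] r 0.0494
top blk [349.7 356.8] 2985 [349.9 358.3] [ 44.3 109.8] world [ 0.3013 -0.0717] r 0.1059
top blk [272.6 339.7] 2875 [272.6 339.7] [59.2 60. ] world [0.3407 0.09  ] r 0.0636
top blk [619.9 460.8] 1302 [620.1 460.5] [36.3 47.4] world [ 0.0763 -0.6426] r 0.0572
top blk [320.3 467.9] 1539 [319.7 467.8] [26.9 76.8] world [ 0.0796 -0.007 ] r 0.0827
top blue [219.  251.5] 166 [219.  251.5] [13.5 13.9] world [0.512  0.1933] r 0.0147
top blue [438.4 334. ] 2755 [438.5 334.1] [57.7 59.4] world [ 0.3459 -0.24  ] r 0.0598
top blue [ 14.  463.6] 627 [ 12.7 463.6] [26.1 47.6] world [0.0942 0.5906] r 0.0521
top yel [349.3 142.3] 248 [349.5 140.6] [19.5 20.1] world [ 0.7592 -0.0747] r 0.0238
scene or [400.2 218.5] 431 [400.1 218.5] [19.6 26.3] world [ 0.577  -0.2402] r 0.0358
scene or [313.5 234.7] 417 [313.5 234.8] [19.4 26. ] world [ 0.5182 -0.0127] r 0.0346
scene blk [57.1 59.9] 1084 [55.6 61.6] [33.8 67.5] world [1.2696 0.8581] r 0.1913
scene blue [ 38.1 199.3] 8156 [ 32.4 198.6] [ 73.4 228.4] world [0.5835 0.7081] r 0.4589
```

View pics/crop.png

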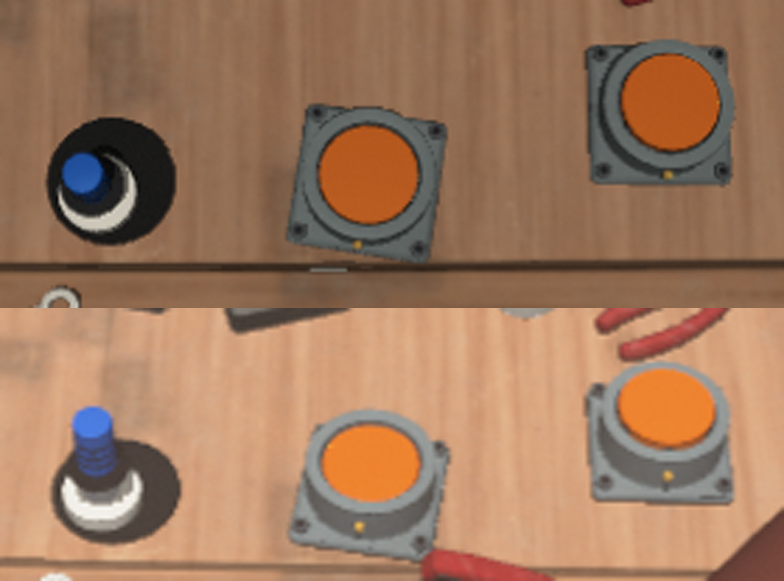

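The small black pad (top 229,254) holds the tool, and its fitted radius is 0.049 m, as it should be. Triangulating the two orange faces gives about 56 mm for the right cover (429,226) and about 48 mm for the left (321,252). So the right housing, near (0.572, -0.239), is the open one. I'll go above it for a close wrist look.

```bash
cat >> h.py <<'E'
from scipy.spatial.transform import Rotation as Ro
def mv(p,yaw=0.):
    s=get_state(); q=s['orientation']; R=Ro.from_quat([*q[1:],q[0]])
    T=Ro.from_euler('z',yaw)*Ro.from_euler('x',np.pi)
    d=R.inv().apply(np.array(p)-s['eef_pos'])/.6; w=(R.inv()*T).as_rotvec()/np.radians(60)
    print('t',round(s['time'],2),'at',s['eef_pos'].round(4),'move',d.round(4),w.round(4),'F',s['ft_force'].round(2),'w',round(s['width'],3))
E
python3 -c "
from h import *
mv([.50,-.24,.25])"
```

```text
t 0.1 at [ 0.1862 -0.622   0.2102] move [ 0.6837 -0.4601 -0.0654] [-0.0021  0.0004  0.2778] F [-0.35  0.63 -0.76] w 1.001
```

Call:
servo_tool(commands="0.342 -0.23 -0.065 -0.002 0 0.278 -1; 0.342 -0.23 -0.065 -0.002 0 0.278 -1; 0.684 -0.46 -0.065 -0.002 0 0.278 -1; 0.684 -0.46 -0.065 -0.002 0 0.278 -1; 0.684 -0.46 -0.065 -0.002 0 0.278 -1; 0.684 -0.46 -0.065 -0.002 0 0.278 -1; 0.684 -0.46 -0.065 -0.002 0 0.278 -1; 0.684 -0.46 -0.065 -0.002 0 0.278 -1")

```text
time: 0.77
eef_pos: [0.3978, -0.3643, 0.2398]
orientation: [0.001, 1.0, -0.0, -0.0]
ft_force: [0.6, -0.1, 0.1]
width: 1.002
finger_force: 0.0
```

```bash
python3 -c "
from h import *
mv([.50,-.24,.25])"
```

```text
t 0.77 at [ 0.3978 -0.3643  0.2398] move [ 0.1703 -0.2073 -0.0173] [ 0.0015  0.0002 -0.0004] F [ 0.57 -0.06  0.1 ] w 1.002
```

Call:
servo_tool(commands="0.15 -0.19 -0.017 0 0 0 -1; 0.15 -0.19 -0.017 0 0 0 -1; 0.15 -0.19 -0.017 0 0 0 -1; 0.15 -0.19 -0.017 0 0 0 -1; 0.15 -0.19 -0.017 0 0 0 -1; 0.15 -0.19 -0.017 0 0 0 -1; 0.15 -0.19 -0.017 0 0 0 -1")

```text
time: 1.35
eef_pos: [0.486, -0.2535, 0.2495]
orientation: [0.001, 1.0, -0.001, -0.001]
ft_force: [-1.2, -0.9, 0.4]
width: 1.002
finger_force: 0.0
```

```bash
cat >> h.py <<'E'
def circ(c,m,z,amin=400):
    n,l,st,ce=cv2.connectedComponentsWithStats(m.astype(np.uint8))
    for i in range(1,n):
        if st[i,4]>amin:
            cs=max(cv2.findContours((l==i).astype(np.uint8),0,1)[0],key=len)
            pts=np.array([onz(c,*p[0],z)[:2] for p in cs],np.float32); e=cv2.fitEllipse(pts*1000)
            print(ce[i].round(),st[i,4],'ellipse',(np.array(e[0])/1000).round(4),'diam mm',np.round(e[1],1),'enc',np.round(cv2.minEnclosingCircle(pts)[0],4),round(cv2.minEnclosingCircle(pts)[1],4),'bbox',st[i,:4])
E
python3 - <<'E'
from h import *
mv([.50,-.24,.25])
c=capture('wrist'); save(c,'w1.png'); print(ray(c,320,240))
H,S,V=cv2.split(cv2.cvtColor(c['img'],cv2.COLOR_RGB2HSV))
circ(c,(H<14)&(S>200)&(V>150),.056)
E
```

```text
t 1.35 at [ 0.486  -0.2535  0.2495] move [ 0.0234 -0.0225 -0.0009] [ 0.0026  0.0014 -0.0018] F [-1.23 -0.89  0.38] w 1.002
(array([ 0.56138845, -0.25397672,  0.41270702]), array([-0.29285434, -0.01246302, -0.95612545]))
```

View pics/w1.png

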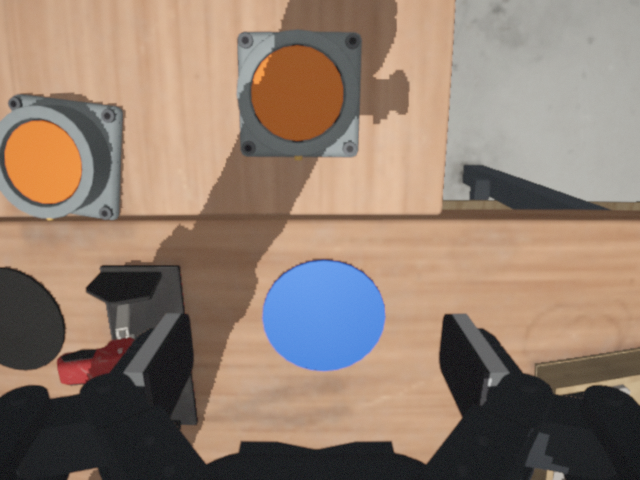

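Wrist view: the right cover is at (298,93), in the arm's shadow, and the left (done) housing is at (42,160). My mask missed the shadowed cover, so I'll relax it and measure the diameter at both possible heights.

Run:
```python
from h import *
c=capture('wrist')
H,S,V=cv2.split(cv2.cvtColor(c['img'],cv2.COLOR_RGB2HSV))
m=(H<16)&(S>200)&(V>70)
for z in(.046,.056): print(z);circ(c,m,z,1500)
mv([.43,.19,.25])
```

```text
0.046
0.056
t 1.45 at [ 0.4856 -0.2542  0.2497] move [-0.0956 -0.74   -0.0025] [ 0.0027  0.001  -0.0038] F [-0.54 -0.13  0.63] w 1.001
```

Run:
```python
from h import *
c=capture('wrist')
h=cv2.cvtColor(c['img'],cv2.COLOR_RGB2HSV);H,S,V=cv2.split(h)
print(h[95,300],h[160,42])
m=(H<16)&(S>170)&(V>50)&(np.arange(480)[:,None]<240)
for z in(.046,.056): print(z);circ(c,m,z,500)
```

```text
[ 12 187 153] [ 14 180 232]
0.046
[296.  93.] 6677 ellipse [ 0.5744 -0.2398] diam mm [73.7 73.8] enc [ 0.5744 -0.2399] 0.0378 bbox [251  45  91  96]
[ 42. 162.] 4840 ellipse [ 0.5217 -0.0134] diam mm [71.1 72.3] enc [ 0.5216 -0.0138] 0.0369 bbox [  4 121  76  83]
0.056
[296.  93.] 6677 ellipse [ 0.5741 -0.2402] diam mm [71.7 71.8] enc [ 0.574  -0.2404] 0.0368 bbox [251  45  91  96]
[ 42. 162.] 4840 ellipse [ 0.5227 -0.02  ] diam mm [69.1 70.3] enc [ 0.5227 -0.0204] 0.0359 bbox [  4 121  76  83]
```

The heights agree: the left cover is home and the right one is proud, at about (0.573, -0.2395). Now over to the tool.

Call:
servo_tool(commands="-0.05 -0.4 0 0 0 0 -1; -0.05 -0.4 0 0 0 0 -1; -0.05 -0.4 0 0 0 0 -1; -0.05 -0.4 0 0 0 0 -1; -0.09 -0.74 0 0 0 0 -1; -0.09 -0.74 0 0 0 0 -1; -0.09 -0.74 0 0 0 0 -1; -0.09 -0.74 0 0 0 0 -1")

```text
time: 2.17
eef_pos: [0.4463, 0.079, 0.2496]
orientation: [0.001, 1.0, -0.002, 0.001]
ft_force: [1.5, 0.3, 0.1]
width: 1.0
finger_force: 0.0
```

Call:
servo_tool(commands="-0.03 -0.2 0 0 0 0 -1; -0.03 -0.2 0 0 0 0 -1; -0.03 -0.2 0 0 0 0 -1; -0.03 -0.2 0 0 0 0 -1; -0.03 -0.2 0 0 0 0 -1; -0.03 -0.2 0 0 0 0 -1; -0.03 -0.2 0 0 0 0 -1")

```text
time: 2.75
eef_pos: [0.4294, 0.1962, 0.2489]
orientation: [0.002, 1.0, -0.002, 0.0]
ft_force: [0.4, -0.4, 0.8]
width: 0.999
finger_force: 0.0
```

Run:
```python
from h import *
c=capture('wrist');save(c,'w2.png')
H,S,V=cv2.split(cv2.cvtColor(c['img'],cv2.COLOR_RGB2HSV))
print('blue');circ(c,(H>100)&(H<125)&(S>150)&(V>60),.102,300)
print('pad');circ(c,(V<60)&(np.arange(480)[:,None]<330),.004,1500)
mv([.512,.193,.16])
```

```text
blue
[319.  98.] 1459 ellipse [0.5127 0.1922] diam mm [28.7 29. ] enc [0.5128 0.192 ] 0.0151 bbox [298  76  43  45]
pad
[336.  71.] 4754 ellipse [0.526  0.1836] diam mm [88.5 93.9] enc [0.5241 0.1833] 0.049 bbox [274  32 107  99]
[443. 275.] 4767 ellipse [0.3387 0.0819] diam mm [100.4 115.1] enc [0.3396 0.0734] 0.07 bbox [377 215 103 115]
t 2.8 at [0.4294 0.1962 0.249 ] move [0.1376 0.0043 0.1483] [ 0.0029 -0.0003 -0.0045] F [-0.38 -0.79 -0.8 ] w 1.002
```

View pics/w2.png

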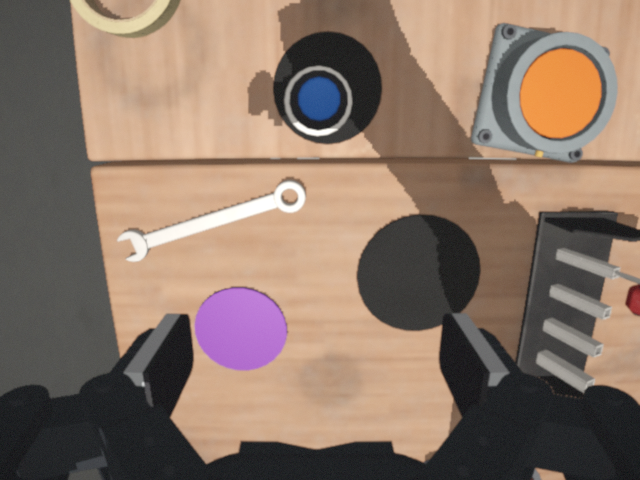

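The wrist view shows the tool's grip at (319,98), upright on the small black pad at (328,88). That puts the tool axis at (0.5125, 0.1925) and the pad centre at (0.524, 0.1835). I'll move over it and then go down.

Call:
servo_tool(commands="0.138 0.005 0.06 0.003 0 -0.004 -1; 0.138 0.005 0.06 0.003 0 -0.004 -1; 0.138 0.005 0.12 0.003 0 -0.004 -1; 0.138 0.005 0.12 0.003 0 -0.004 -1; 0.138 0.005 0.12 0.003 0 -0.004 -1; 0.138 0.005 0.12 0.003 0 -0.004 -1; 0.138 0.005 0.12 0.003 0 -0.004 -1; 0.138 0.005 0.12 0.003 0 -0.004 -1")

```text
time: 3.47
eef_pos: [0.512, 0.196, 0.1792]
orientation: [-0.001, 1.0, 0.002, 0.002]
ft_force: [-0.2, 0.9, 0.4]
width: 1.0
finger_force: 0.0
```

```bash
python3 -c "
from h import *
mv([.5125,.1925,.056])"
```

```text
t 3.47 at [0.512  0.196  0.1792] move [1.000e-04 6.300e-03 2.053e-01] [-0.0026 -0.0035  0.0042] F [-0.18  0.88  0.37] w 1.0
```

Call:
servo_tool(commands="0 0.006 0.04 -0.002 -0.003 0.004 -1; 0 0.006 0.08 -0.002 -0.003 0.004 -1; 0 0.006 0.12 -0.002 -0.003 0.004 -1; 0 0.006 0.16 -0.002 -0.003 0.004 -1; 0 0.006 0.19 -0.002 -0.003 0.004 -1; 0 0.006 0.205 -0.002 -0.003 0.004 -1; 0 0.006 0.205 -0.002 -0.003 0.004 -1; 0 0.006 0.205 -0.002 -0.003 0.004 -1")

```text
time: 4.13
eef_pos: [0.5122, 0.1924, 0.0551]
orientation: [0.0, 1.0, 0.0, -0.001]
ft_force: [-0.0, 0.8, 0.5]
width: 1.003
finger_force: 0.0
```

Call:
servo_tool(commands="0 0 0 0 0 0 -1; 0 0 0 0 0 0 -1; 0 0 0 0 0 0 -1")

```text
time: 4.38
eef_pos: [0.5125, 0.1922, 0.0553]
orientation: [0.0, 1.0, -0.0, -0.0]
ft_force: [-0.3, -0.1, 0.2]
width: 1.0
finger_force: 0.0
```

```bash
python3 -c "
from h import *
c=capture('wrist')
H,S,V=cv2.split(cv2.cvtColor(c['img'],cv2.COLOR_RGB2HSV))
circ(c,(H>100)&(H<125)&(S>150)&(V>60),.102,300)
mv([.5125,.1925,.056])"
```

```text
[314. 278.] 930 ellipse [0.5317 0.192 ] diam mm [20.8 22.7] enc [0.5343 0.1921] 0.0107 bbox [278 264  72  37]
[313. 294.] 581 ellipse [0.506  0.1923] diam mm [35.6 62.7] enc [0.5292 0.1921] 0.0117 bbox [275 285  78  30]
[313. 346.] 7164 ellipse [0.517  0.1924] diam mm [27.9 35.3] enc [0.5172 0.1919] 0.0177 bbox [269 296  89 100]
t 4.43 at [0.5123 0.1922 0.0551] move [ 0.0004 -0.0005 -0.0015] [ 0.0002  0.0009 -0.0003] F [-0.22 -0.06  0.22] w 0.995
```

The gripper is centred on the grip, so I'll close it.

Call:
servo_tool(commands="0 0 0 0 0 0 1; 0 0 0 0 0 0 1; 0 0 0 0 0 0 1; 0 0 0 0 0 0 1; 0 0 0 0 0 0 1; 0 0 0 0 0 0 1; 0 0 0 0 0 0 1; 0 0 0 0 0 0 1")

```text
time: 5.1
eef_pos: [0.5117, 0.1923, 0.0542]
orientation: [0.0, 1.0, -0.0, -0.001]
ft_force: [0.4, 0.8, 1.5]
width: 0.335
finger_force: 59.1
```

Call:
servo_tool(commands="0 0 0 0 0 0 1; 0 0 0 0 0 0 1; 0 0 0 0 0 0 1; 0 0 0 0 0 0 1; 0 0 0 0 0 0 1")

```text
time: 5.52
eef_pos: [0.5118, 0.1924, 0.0542]
orientation: [0.0, 1.0, -0.0, -0.001]
ft_force: [-1.1, 1.2, 1.8]
width: 0.329
finger_force: 59.2
```

Call:
servo_tool(commands="0 0 -0.03 0 0 0 1; 0 0 -0.06 0 0 0 1; 0 0 -0.1 0 0 0 1; 0 0 -0.15 0 0 0 1; 0 0 -0.2 0 0 0 1; 0 0 -0.25 0 0 0 1; 0 0 -0.25 0 0 0 1; 0 0 -0.25 0 0 0 1")

```text
time: 6.18
eef_pos: [0.5123, 0.1913, 0.2045]
orientation: [0.001, 1.0, -0.001, -0.001]
ft_force: [-0.1, 0.2, -4.4]
width: 0.333
finger_force: 60.1
```

```bash
python3 -c "
from h import *
c=capture('wrist'); save(c,'w3.png'); capture('scene')
mv([.573,-.2395,.19])"
```

```text
t 6.28 at [0.5103 0.1907 0.2019] move [0.1052 0.7168 0.0216] [ 0.0035  0.0072 -0.0008] F [-0.37  0.43 -3.93] w 0.333
```

View pics/w3.png

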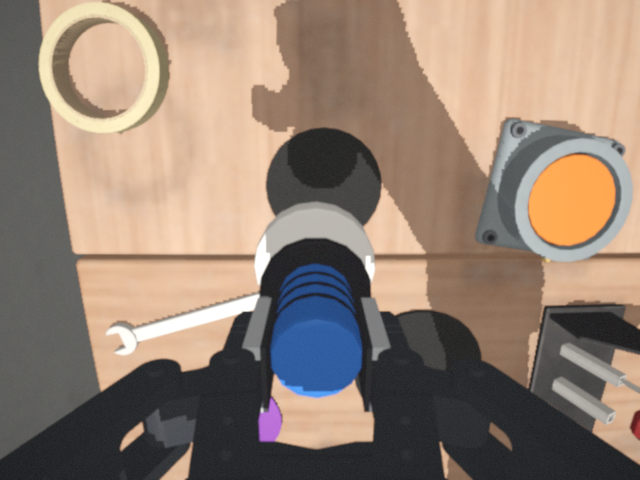

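The tool is held upright, centred between the fingers (317,340), with its foot clear of the pad. Carrying it across now.

Call:
servo_tool(commands="0.05 0.35 0 0 0 0 1; 0.05 0.35 0 0 0 0 1; 0.05 0.35 0 0 0 0 1; 0.05 0.35 0 0 0 0 1; 0.105 0.717 0.01 0.002 0.003 0 1; 0.105 0.717 0.01 0.002 0.003 0 1; 0.105 0.717 0.01 0.002 0.003 0 1; 0.105 0.717 0.01 0.002 0.003 0 1")

```text
time: 6.95
eef_pos: [0.558, -0.1397, 0.1976]
orientation: [-0.001, 1.0, -0.0, -0.003]
ft_force: [1.3, -0.5, -3.1]
width: 0.33
finger_force: 60.3
```

Call:
servo_tool(commands="0.03 0.2 0 0 0 0 1; 0.03 0.2 0 0 0 0 1; 0.03 0.2 0 0 0 0 1; 0.03 0.2 0 0 0 0 1; 0.03 0.2 0 0 0 0 1; 0.03 0.2 0 0 0 0 1; 0.03 0.2 0 0 0 0 1")

```text
time: 7.53
eef_pos: [0.5774, -0.2552, 0.1986]
orientation: [-0.002, 1.0, 0.001, -0.001]
ft_force: [0.5, 0.3, -3.6]
width: 0.33
finger_force: 60.5
```

```bash
python3 -c "
from h import *
mv([.573,-.2395,.135])"
```

```text
t 7.53 at [ 0.5774 -0.2552  0.1986] move [-0.007  -0.0258  0.1061] [-0.004   0.0027  0.0023] F [ 0.52  0.35 -3.59] w 0.33
```

Call:
servo_tool(commands="-0.007 -0.026 0.03 -0.004 0.003 0.002 1; -0.007 -0.026 0.06 -0.004 0.003 0.002 1; -0.007 -0.026 0.09 -0.004 0.003 0.002 1; -0.007 -0.026 0.106 -0.004 0.003 0.002 1; -0.007 -0.026 0.106 -0.004 0.003 0.002 1; -0.007 -0.026 0.106 -0.004 0.003 0.002 1; -0.007 -0.026 0.106 -0.004 0.003 0.002 1")

```text
time: 8.12
eef_pos: [0.5748, -0.242, 0.1379]
orientation: [0.002, 1.0, -0.001, 0.003]
ft_force: [0.3, -0.1, -3.6]
width: 0.329
finger_force: 60.5
```

Run:
```python
from h import *
mv([.573,-.2395,.112])
im=[]
for n in('scene','top','wrist'):
    c=capture(n)
    if n=='wrist': P=(320,300)
    else:
        p=proj(c,[[.573,-.2395,.06]])[0]; P=p.astype(int)
    r=45 if n!='wrist' else 160
    y0=max(0,min(480-2*r,P[1]-r)); x0=max(0,P[0]-r)
    im.append(cv2.resize(c['img'][y0:y0+2*r,x0:x0+2*r],(266,266),interpolation=cv2.INTER_CUBIC))
cv2.imwrite('pics/pre.png',cv2.cvtColor(np.hstack(im),cv2.COLOR_RGB2BGR))
c=capture('top');H,S,V=cv2.split(cv2.cvtColor(c['img'],cv2.COLOR_RGB2HSV))
c=capture('wrist');H,S,V=cv2.split(cv2.cvtColor(c['img'],cv2.COLOR_RGB2HSV))
circ(c,(H<16)&(S>170)&(V>40)&(np.arange(640)[None]>150),.056,300)
```

```text
t 8.12 at [ 0.5748 -0.242   0.1379] move [-0.0033 -0.0043  0.0431] [ 0.0036 -0.0054 -0.0017] F [ 0.33 -0.05 -3.6 ] w 0.329
[302. 203.] 2547 ellipse [ 0.5607 -0.2429] diam mm [75.8 95.8] enc [ 0.5779 -0.2391] 0.0361 bbox [250 180 119  78]
```

View pics/pre.png

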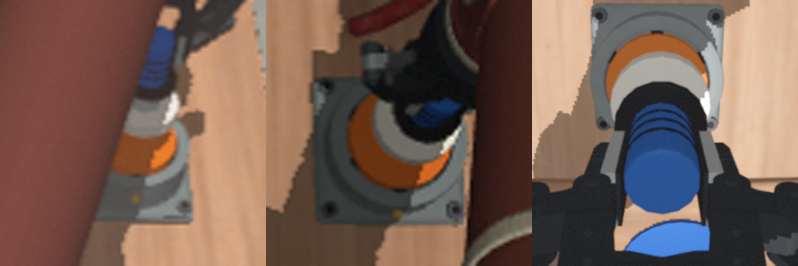

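The scene, top and wrist crops all show the white foot over the proud orange cover, and the cover stands above its rim. I'll lower to just above it and let the arm settle.

Call:
servo_tool(commands="-0.003 -0.004 0.01 0.004 -0.004 -0.002 1; -0.003 -0.004 0.02 0.004 -0.004 -0.002 1; -0.003 -0.004 0.03 0.004 -0.004 -0.002 1; -0.003 -0.004 0.04 0.004 -0.004 -0.002 1; -0.003 -0.004 0.04 0.004 -0.004 -0.002 1; -0.003 -0.004 0.04 0.004 -0.004 -0.002 1; -0.003 -0.004 0.04 0.004 -0.004 -0.002 1; -0.003 -0.004 0.04 0.004 -0.004 -0.002 1")

```text
time: 9.03
eef_pos: [0.5724, -0.2399, 0.1131]
orientation: [-0.0, 1.0, -0.0, 0.0]
ft_force: [0.1, -0.8, -3.1]
width: 0.327
finger_force: 60.6
```

Call:
servo_tool(commands="0 0 0 0 0 0 1; 0 0 0 0 0 0 1; 0 0 0 0 0 0 1; 0 0 0 0 0 0 1")

```text
time: 9.37
eef_pos: [0.5722, -0.2398, 0.1129]
orientation: [-0.001, 1.0, -0.0, -0.0]
ft_force: [-1.6, -0.6, -4.1]
width: 0.336
finger_force: 60.6
```

Run:
```python
from h import *
mv([.573,-.2395,.094])
c=capture('wrist');save(c,'w4.png');H,S,V=cv2.split(cv2.cvtColor(c['img'],cv2.COLOR_RGB2HSV))
# side extents: widest row of orange and of white foot
m=(H<16)&(S>150)&(V>40)
for r in range(150,300,10):
    x=np.where(m[r])[0]; x=x[(x>150)&(x<480)]
    if len(x): print(r,x.min(),x.max(),len(x))
```

```text
t 9.37 at [ 0.5722 -0.2398  0.1129] move [ 0.0014 -0.0004  0.0316] [-0.001   0.0004 -0.0003] F [-1.59 -0.58 -4.05] w 0.336
190 281 348 68
200 268 360 93
210 259 370 48
220 253 375 36
230 251 379 25
240 248 381 22
250 248 381 15
260 249 381 11
270 252 377 4
```

View pics/w4.png

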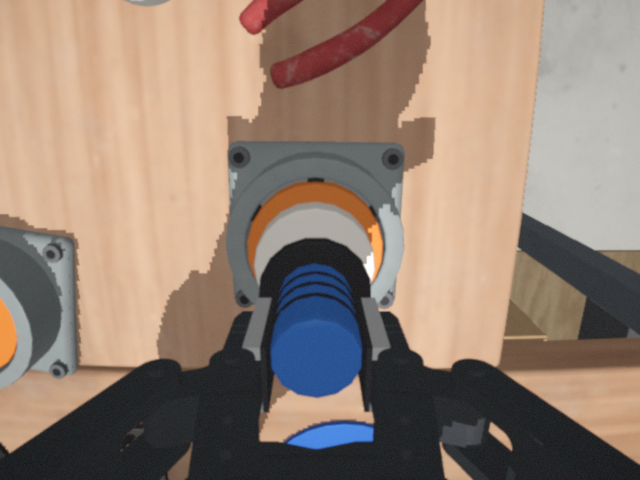

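The foot (255–375) is centred on the cover (248–381). Pressing in small steps.

Call:
servo_tool(commands="0.001 0 0.004 0 0 0 1; 0.001 0 0.008 0 0 0 1; 0.001 0 0.011 0 0 0 1; 0.001 0 0.013 0 0 0 1; 0.001 0 0.015 0 0 0 1; 0.001 0 0.017 0 0 0 1; 0.001 0 0.018 0 0 0 1; 0.001 0 0.018 0 0 0 1")

```text
time: 10.08
eef_pos: [0.5731, -0.2397, 0.1034]
orientation: [-0.0, 1.0, -0.0, 0.0]
ft_force: [-2.1, 0.3, 7.7]
width: 0.335
finger_force: 61.5
```

Call:
servo_tool(commands="0 0 0.002 0 0 0 1; 0 0 0.004 0 0 0 1; 0 0 0.006 0 0 0 1; 0 0 0.008 0 0 0 1; 0 0 0.009 0 0 0 1; 0 0 0.01 0 0 0 1; 0 0 0.01 0 0 0 1")

```text
time: 10.67
eef_pos: [0.5728, -0.2398, 0.0959]
orientation: [-0.001, 1.0, -0.0, -0.0]
ft_force: [-1.0, 0.6, 0.8]
width: 0.333
finger_force: 61.1
```

The force rose to about 11 N and then dropped, so it seems to have snapped. I'll press slightly further to confirm the stop.

Call:
servo_tool(commands="0 0 0.001 0 0 0 1; 0 0 0.002 0 0 0 1; 0 0 0.003 0 0 0 1; 0 0 0.003 0 0 0 1")

```text
time: 11.0
eef_pos: [0.5734, -0.2398, 0.0958]
orientation: [-0.0, 1.0, -0.0, 0.0]
ft_force: [-2.4, -0.0, 7.6]
width: 0.329
finger_force: 61.9
```

It's on its hard stop. Lifting off to look at the cover.

Call:
servo_tool(commands="0 0 -0.01 0 0 0 1; 0 0 -0.03 0 0 0 1; 0 0 -0.06 0 0 0 1; 0 0 -0.1 0 0 0 1; 0 0 -0.14 0 0 0 1; 0 0 -0.18 0 0 0 1; 0 0 -0.18 0 0 0 1; 0 0 -0.18 0 0 0 1")

```text
time: 11.67
eef_pos: [0.5734, -0.2401, 0.2026]
orientation: [-0.0, 1.0, -0.0, 0.001]
ft_force: [-0.3, 0.4, -4.5]
width: 0.333
finger_force: 60.9
```

Run:
```python
from h import *
c=capture('wrist');save(c,'w5.png')
mv([.521,.186,.20])
```

```text
t 11.72 at [ 0.572  -0.2396  0.2009] move [-0.0852 -0.7093  0.003 ] [-0.0017  0.0024 -0.0003] F [-1.49  0.41 -3.68] w 0.335
```

View pics/w5.png

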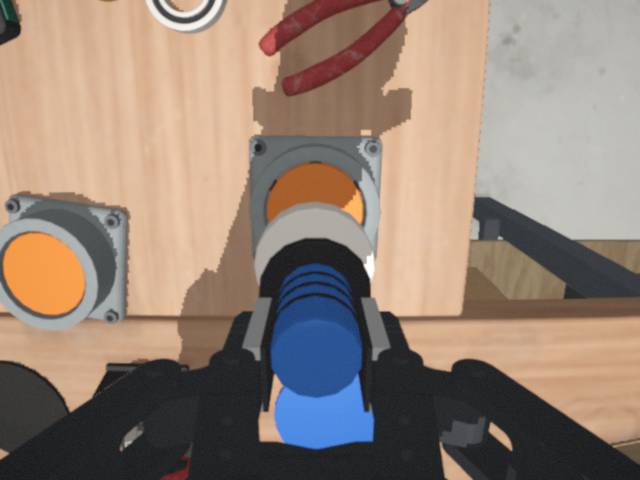

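The cover (315,185) now sits flat inside the bore behind the rim, and the tool is still upright in the grip. Returning it to the pad.

Call:
servo_tool(commands="-0.04 -0.35 0 0 0 0 1; -0.04 -0.35 0 0 0 0 1; -0.04 -0.35 0 0 0 0 1; -0.04 -0.35 0 0 0 0 1; -0.085 -0.705 0 0 0 0 1; -0.085 -0.705 0 0 0 0 1; -0.085 -0.705 0 0 0 0 1; -0.085 -0.705 0 0 0 0 1")

```text
time: 12.38
eef_pos: [0.5312, 0.0926, 0.2002]
orientation: [-0.0, 1.0, -0.0, -0.003]
ft_force: [1.6, 0.7, -3.9]
width: 0.331
finger_force: 60.7
```

Call:
servo_tool(commands="-0.02 -0.17 0 0 0 0 1; -0.02 -0.17 0 0 0 0 1; -0.02 -0.17 0 0 0 0 1; -0.02 -0.17 0 0 0 0 1; -0.02 -0.17 0 0 0 0 1; -0.02 -0.17 0 0 0 0 1; -0.02 -0.17 0 0 0 0 1")

```text
time: 12.97
eef_pos: [0.5213, 0.1905, 0.2015]
orientation: [0.001, 1.0, -0.002, -0.001]
ft_force: [-0.3, 0.5, -3.7]
width: 0.333
finger_force: 60.9
```

```bash
python3 -c "
from h import *
mv([.521,.186,.056])"
```

```text
t 12.97 at [0.5213 0.1905 0.2015] move [2.000e-04 7.200e-03 2.425e-01] [ 0.0013  0.0026 -0.0035] F [-0.26  0.54 -3.67] w 0.333
```

Call:
servo_tool(commands="0 0.007 0.05 0.001 0.003 -0.003 1; 0 0.007 0.1 0.001 0.003 -0.003 1; 0 0.007 0.15 0.001 0.003 -0.003 1; 0 0.007 0.19 0.001 0.003 -0.003 1; 0 0.007 0.22 0.001 0.003 -0.003 1; 0 0.007 0.232 0.001 0.003 -0.003 1; 0 0.007 0.232 0.001 0.003 -0.003 1; 0 0.007 0.232 0.001 0.003 -0.003 1")

```text
time: 13.63
eef_pos: [0.5221, 0.1883, 0.0639]
orientation: [-0.001, 1.0, 0.001, 0.002]
ft_force: [1.1, -0.5, -1.8]
width: 0.335
finger_force: 61.0
```

Call:
servo_tool(commands="0 0 0.002 0 0 0 1; 0 0 0.004 0 0 0 1; 0 0 0.006 0 0 0 1; 0 0 0.008 0 0 0 1; 0 0 0.008 0 0 0 1; 0 0 0.008 0 0 0 1")

```text
time: 14.13
eef_pos: [0.5213, 0.1891, 0.0589]
orientation: [-0.001, 1.0, 0.001, 0.001]
ft_force: [-0.1, 0.3, -3.2]
width: 0.332
finger_force: 61.0
```

Call:
servo_tool(commands="0 0 0.002 0 0 0 1; 0 0 0.004 0 0 0 1; 0 0 0.006 0 0 0 1; 0 0 0.008 0 0 0 1; 0 0 0.008 0 0 0 1; 0 0 0.008 0 0 0 1")

```text
time: 14.63
eef_pos: [0.5215, 0.1893, 0.0543]
orientation: [-0.001, 1.0, 0.001, 0.001]
ft_force: [-0.9, 0.2, 1.0]
width: 0.33
finger_force: 61.2
```

The foot is on the pad: the wrist force went from -3.6 to +1 N. Releasing.

Call:
servo_tool(commands="0 0 0 0 0 0 0.2; 0 0 0 0 0 0 0; 0 0 0 0 0 0 -0.4; 0 0 0 0 0 0 -1; 0 0 0 0 0 0 -1; 0 0 0 0 0 0 -1; 0 0 0 0 0 0 -1; 0 0 0 0 0 0 -1")

```text
time: 15.3
eef_pos: [0.5213, 0.1891, 0.0539]
orientation: [-0.001, 1.0, 0.001, 0.001]
ft_force: [-0.8, 0.4, -0.4]
width: 1.001
finger_force: 0.0
```

Call:
servo_tool(commands="0 0 0 0 0 0 -1; 0 0 0 0 0 0 -1; 0 0 -0.04 0 0 0 -1; 0 0 -0.08 0 0 0 -1; 0 0 -0.14 0 0 0 -1; 0 0 -0.2 0 0 0 -1; 0 0 -0.26 0 0 0 -1; 0 0 -0.32 0 0 0 -1")

```text
time: 15.97
eef_pos: [0.5204, 0.1885, 0.2477]
orientation: [-0.001, 1.0, 0.001, 0.001]
ft_force: [1.3, 0.1, -0.1]
width: 0.997
finger_force: 0.0
```

Call:
servo_tool(commands="-0.05 0 -0.02 0 0 0 -1; -0.1 0 -0.02 0 0 0 -1; -0.13 0 -0.02 0 0 0 -1; -0.13 0 -0.02 0 0 0 -1; -0.13 0 -0.02 0 0 0 -1; -0.13 0 -0.02 0 0 0 -1")

```text
time: 16.47
eef_pos: [0.4437, 0.1883, 0.2578]
orientation: [-0.001, 1.0, 0.001, 0.002]
ft_force: [-0.1, 0.5, 0.7]
width: 0.999
finger_force: 0.0
```

Run:
```python
from h import *
mv([.44,.19,.25])
c=capture('wrist');H,S,V=cv2.split(cv2.cvtColor(c['img'],cv2.COLOR_RGB2HSV))
print('blue');circ(c,(H>100)&(H<125)&(S>150)&(V>60),.102,300)
t=capture('top');H,S,V=cv2.split(cv2.cvtColor(t['img'],cv2.COLOR_RGB2HSV))
print('top or');circ(t,(H<14)&(S>190)&(V>100),.05,300)
print('bottle');circ(t,(H>18)&(H<30)&(S>180)&(V>80),.06,100)
s=capture('scene');H,S,V=cv2.split(cv2.cvtColor(s['img'],cv2.COLOR_RGB2HSV))
print('scene or');circ(s,(H<14)&(S>190)&(V>100),.05,200)
a=[c['img'][0:200,200:500],t['img'][120:290,190:470],s['img'][130:290,210:450]]
cv2.imwrite('pics/end.png',cv2.cvtColor(np.hstack([cv2.resize(x,(266,180),interpolation=cv2.INTER_CUBIC) for x in a]),cv2.COLOR_RGB2BGR))
```

```text
t 16.47 at [0.4437 0.1883 0.2578] move [-0.0062 -0.0028  0.0131] [-0.0022 -0.0034  0.0022] F [-0.07  0.47  0.67] w 0.999
blue
[314. 105.] 1357 ellipse [0.5229 0.1892] diam mm [28.7 28.8] enc [0.5229 0.1891] 0.0149 bbox [294  84  41  43]
top or
[428. 227.] 909 ellipse [ 0.5718 -0.2376] diam mm [70.5 71.2] enc [ 0.5717 -0.2375] 0.0366 bbox [411 210  35  34]
[321. 252.] 954 ellipse [ 0.5192 -0.012 ] diam mm [70.5 71.5] enc [ 0.5192 -0.012 ] 0.0367 bbox [304 235  35  35]
bottle
[349. 146.] 383 ellipse [ 0.7501 -0.0741] diam mm [42.8 64. ] enc [ 0.7494 -0.0739] 0.032 bbox [339 132  22  28]
scene or
[400. 220.] 425 ellipse [ 0.5711 -0.2383] diam mm [64.3 69.1] enc [ 0.5697 -0.2379] 0.0359 bbox [386 211  28  20]
```

View pics/end.png

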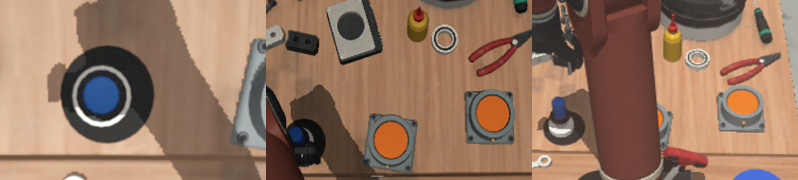

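The end crops show the tool upright on the pad, about 6 mm from its centre. The right cover now measures low in both views (scene x went from 0.577 to 0.571 m), and the bottle is standing.

```bash
python3 -c "
from h import *
print(close_job())"
```

```text
the job is handed in; nothing more can be done
None
```

The job is handed in, though its verdict was not shown: my last pictures and force readings show the cover pressed home on its stop, the tool upright on the small black pad about 6 mm from its centre, the gripper clear and the oil bottle still standing, after about 17 s of the 56 s allowed.

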